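Refit a kitchen tap's slip rings and swivel spout

TASK

Put the mixer tap back together: thread the widest of the black slip rings onto its brass spigot down to the shoulder, then the spout, then the smallest slip ring on top of the spout's collar, each fully home and level. The spout only drops home when the notches under its collar find the two lugs of the swing stop, so press it lightly and swing it to and fro until you feel it drop. Never force anything onto the tap, and leave the spare ring and everything else where it is.

Things in the scene. Friction and masses are not known exactly. Their poses are not given: they have to be found in the camera images.
- tap: mixer tap fixed upright on the worktop, its spout off. Origin: centre of its foot on the worktop; z up its axis, x the middle of the spout's swing. Sizes in mm: pedestal 50 across up to a flat shoulder 60 above the origin, then a brass spigot in three steps; a side lever (below 50 high, out to 85) on its -y side
- tap_seat (a point): on the tap's axis at the shoulder, 60 mm above the tap's origin (axes as the tap's): the wide ring's underside sits here. The spigot's first step, 38 across, runs from here to 69 above the tap's origin, with a 1.5 bevel at its top
- tap_stop (a point): on the tap's axis at the lugs' tops, 75 mm above the tap's origin. The swing-stop ring lies on the first step: two lugs facing each other, radii 16 to 18.6, 8 wide, 69 to 75 high, in line with the tap's x axis turned by an UNMEASURED angle up to 0.7 rad either way. It stays where left (slips above 0.35 N m; ends at 0.8 rad). Axes of this point are the tap's, not the lugs'
- tap_tip (a point): on the tap's axis at the spigot's tip, 114 mm above the tap's origin. Spigot: second step 32 across from 69 to 99.5, third 26 across from 99.5 to the tip, each with a 3 bevel at its top
- wide_ring: the widest of three plain black plastic rings (mm): 50 outside, 39.6 bore, 10 thick, 20 g; passes over the lugs and the 38 step down to the shoulder. Origin: centre of its underside, z its axis; seated, its origin is 60 above the tap's
- spout: chrome swivel spout, about 240 g, balanced near its collar, lying right way up. In mm: collar: upright sleeve 50 outside, 33.2 bore, 30 high. A tube 20 across leaves it to +x, tube axis 17 above the collar's underside. Origin: centre of the collar's underside, z its axis. On the lugs it stands 75 above the tap's origin, 5 proud; home on the wide ring, 70
- spout_notches (a point): centre of the collar's underside (same as the spout's origin). Two notches in this underside, at the spout's +x and -x, open to the bore, 6.5 mm deep, out to radius 19.7, each 10.3 wide: the lugs drop in when the spout's x is within about 0.07 rad of the lugs' line
- spout_nose (a point): underside of the downturned nose (23 mm across), 146 mm from the collar's axis along the spout's x, level with the collar's underside
- narrow_ring: the smallest of the three black plastic rings (mm): 40 outside, 27.2 bore, 10 thick, 15 g; goes over the 26 step onto the top of the spout's collar. Origin: centre of its underside, z its axis; seated, its origin is 100 above the tap's
- spare_ring: black plastic slip ring of the wrong size left over from the kit (mm): 45 outside, 33.6 bore, 10 thick; leave it. Origin: centre of its underside
- dome_cap: small domed chrome cap, 48 mm across, 27 mm high, fitted another day; leave it. Origin: centre of its underside
- cartridge: grey plastic valve cartridge, 35 mm across, 50 mm high with its brass stem; leave it. Origin: centre of its underside
- grease_tub: small lidded tub, 50 mm across, 35 mm high; leave it. Origin: centre of its underside
- wrench: spanner lying flat, 180 mm long; leave it. Origin: its middle, on the worktop, x along it
- screwdriver: screwdriver lying flat, 200 mm long; leave it. Origin: its middle, on the worktop, x along it
- mug: white mug, 80 mm across, 90 mm high; leave it. Origin: centre of its underside
- soap: bottle of dish soap, 56 mm across, 190 mm high; leave it. Origin: centre of its underside
Mind the look-alikes: they are no part of the job. Several things have the shape of the spout; the one meant has the colours described above. Leave any purple look-alike of the wide_ring alone.

How it is judged:
By the outcome, as a careful person would: the job done as asked, in the order asked, and still so for the second after the job is handed in, with the robot touching nothing.
It also fails if it takes over 72 s, if anything falls off the work surface, if the arm or the gripper's body presses on something with over 40 N, if the wrist force passes 120 N, or if a joint passes its speed limit or range.

ROBOT

A 7-joint arm with a two-finger parallel gripper is mounted at the origin on the work surface. World frame = base frame: x ahead of the robot, y to its left, z up, the work surface at z = 0. Lengths are in m, angles in rad, forces in N, time in s.
With the tool pointing down it reaches from about 0.425 to 1.025 m from the base axis. Payload 9.4 kg.
Tool frame: the origin (TCP) lies at the very end of the fingers, on their centre line; the grasp point (between the pads) lies 19 mm behind it; z points along the fingers, y is the line along which they close (so a half turn about z gives the same grasp; the last joint's range is limited). The gripper opens to 85 mm and grips with 20 to 120 N. Pads are 22 mm wide; open, the fingers measure 114 mm over their backs; the gripper's body (76 mm by 85 mm) begins 54 mm behind the grasp point. The pads swing forward as they close: fully open they stand 13 mm farther back than shut.
Start: joints at [-1.309, 0.599, -0.003, 1.599, 0.002, 0.943, -0.08], TCP at [0.241, 0.684, 0.231] pointing down, gripper open.
Joint ranges: [-2.57, 2.57], [-0.35, 1.97], [-1.29, 1.29], [0.11, 2.56], [-1.05, 4.19], [0.11, 1.86], [-2.63, 2.63]. Speed limits (rad/s): [2.22, 2.22, 3.01, 3.01, 3.14, 3.14, 3.14].

INTERFACE

Orientations are given as a unit quaternion [w, x, y, z].
In Python, from plant import robot, imaging gives the robot as it stands.
- The arm moves only by the tool arm_command, never from a script. Its argument "rows" is a list of rows, each an object with "linear": the shift along the tool's x, y, z in parts of the range, where 1.0 means 0.6 m, a list of three; "angular": the turn, a rotation vector about the tool's x, y, z in normalised numbers (1 is pi rad), a list of three. A call has 1 to 8 rows; each row is the pose to reach, as a shift and turn from the pose commanded when the call began, along the tool's axes at that moment; what a row does not reach only later rows make up. A row lasts 1/8 s, in which the tool goes at most 62.5 mm and 10.7 degrees, less where a joint would pass 70% of its speed; a pose out of reach is approached as far as the arm can. No shift or turn number may pass 1 either way. A call with a gripper value outside its range is refused whole. "jaw" is the opening, from -1 (shut) to 1 (fully open), set as the call begins (left out, the last holds). The fingers move at their own pace and stop on an object; the grip force is fixed at half the most. Time passes only in rows, so rows that repeat a pose let the fingers close. It gives the time, the measured TCP pose, the force, the opening and the grip force at its end, in the units of the state.
- robot.get_obs(): the state, without advancing time (a new reading comes with each control period).
- imaging.grab_frame(name): name is "side" or "top"; returns the picture (400x640x3 uint8, blue, green, red); there is no depth.
- imaging.camera_params(name): a dict with "camera_matrix" (3x3 intrinsics, pixels), "R" (3x3) and "t" (3): a world point X has camera coordinates R X + t. Camera axes: x right, y down, z forward; pixel columns grow to the right and rows downward; lengths in m; the calibration is good to about 2 mm. A picture is of the moment at which its call begins. camera_params takes no time and is no camera call.
- robot.close_job(): hands the job in; it is judged then, once.
The state is a dict: "time": time; "joint_pos": joint angles; "joint_vel": joint speeds; "joint_efforts": joint torques, N m; "tcp_pos": TCP position; "tool_rot": TCP orientation; "wrist_force": force on the tool from outside, world axes, zero at the start; "moment": the same for the moment, N m; "width": opening from 0.0 (shut) to 1.0 (fully open); "gripper_force": force on a finger pad.
Only numpy, scipy, OpenCV 4.12 (cv2) and the standard library are available. Lean on these libraries where they do the work, as an engineer would, in place of code of your own. Each camera call takes 0.05 s, during which the arm holds its last target. There are 200 camera calls.

## Working session

There is one attempt and no reset: what is moved stays moved. The work goes in short steps, Python scripts to look and compute and a tool call to move; the robot and the scene stay as the last step left them, time stands still between calls to the robot, and variables do not carry over. Pictures are saved under pics/ and viewed, at most 10 in all, crops included, and the job is handed in when it is done.

Besides the shell and the picture viewer there is one more tool, called after "Call:" as a command line: name --argument value ..., lists and objects as JSON in quotes. arm_command: Moves the arm, as the interface text tells. Its arguments: {"type":"object","properties":{"rows":{"type":"array"},"jaw":{"type":"number"}},"required":["rows"]}

```bash
mkdir -p pics; ls
python3 - <<'E'
from plant import robot, imaging
import cv2, numpy as np
for n in ("side","top"):
    im=imaging.grab_frame(n); cv2.imwrite(f"pics/{n}0.png",im)
    p=imaging.camera_params(n); K,R,t=[np.array(p[k]) for k in("camera_matrix","R","t")]
    print(n,K.round(1).tolist(),(-R.T@t).round(3),R.round(3).tolist())
print(robot.get_obs())
E
```

```text
pics
side [[369.9, 0.0, 320.2], [0.0, 369.9, 199.8], [0.0, 0.0, 1.0]] [0.255 0.645 0.825] [[-0.923, -0.384, -0.001], [-0.263, 0.634, -0.727], [0.28, -0.671, -0.687]]
top [[461.6, 0.0, 313.3], [0.0, 461.6, 195.8], [0.0, 0.0, 1.0]] [ 0.424 -0.086  1.51 ] [[-0.021, -1.0, -0.002], [-0.997, 0.021, -0.079], [0.079, 0.001, -0.997]]
{'time': 0.1, 'joint_pos': array([-1.30868923,  0.60004415, -0.00255634,  1.60003872,  0.00178935,
        0.9429003 , -0.07982398]), 'joint_vel': array([ 0.0005058 , -0.00079408, -0.00125652, -0.0012243 , -0.00140588,
        0.0013627 ,  0.00072691]), 'joint_efforts': array([ 5.37546861e-03, -7.77991033e+01,  1.56992722e+00, -2.58624512e+01,
        1.26024176e-02,  5.44070339e-03, -2.57306658e-05]), 'tcp_pos': array([0.24082579, 0.6833931 , 0.23050781]), 'tool_rot': array([-6.05451547e-05,  1.68575232e-01,  9.85688546e-01, -6.91475988e-04]), 'wrist_force': array([ 0.19290441,  0.29911696, -0.01257837]), 'moment': array([-0.00259509,  0.01185582, -0.05129027]), 'gripper_force': 0.0, 'width': 0.9965636301842168}
```

View pics/top0.png

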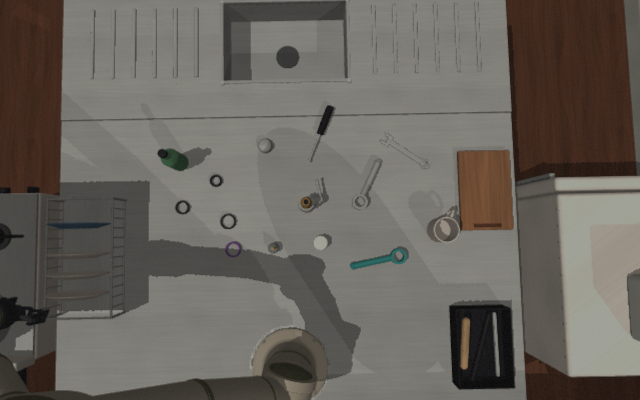

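View pics/side0.png

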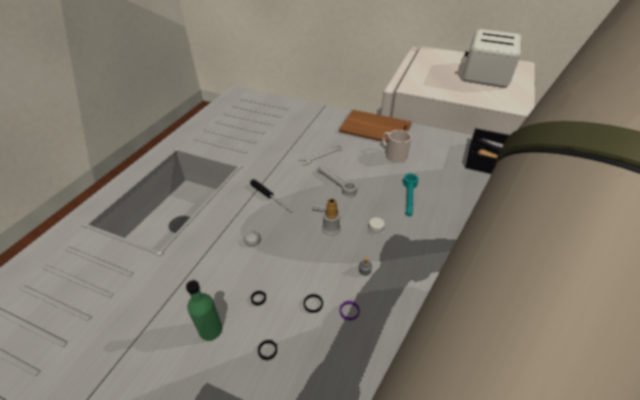

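```bash
cat > h.py <<'E'
from plant import robot, imaging
import cv2, numpy as np
def cam(n):
    p=imaging.camera_params(n); return [np.array(p[k],float) for k in("camera_matrix","R","t")]
def plane(n,uv,z):
    K,R,t=cam(n); c=-R.T@t
    d=R.T@np.linalg.solve(K,np.array([uv[0],uv[1],1.]))
    return c+d*(z-c[2])/d[2]
def proj(n,X):
    K,R,t=cam(n); q=K@(R@np.array(X)+t); return q[:2]/q[2]
def tri(uv1,uv2):
    A=[];b=[]
    for n,uv in(("top",uv1),("side",uv2)):
        K,R,t=cam(n); c=-R.T@t; d=R.T@np.linalg.solve(K,np.array([*uv,1.])); d/=np.linalg.norm(d)
        P=np.eye(3)-np.outer(d,d); A.append(P); b.append(P@c)
    return np.linalg.lstsq(np.vstack(A),np.hstack(b),rcond=None)[0]
def blobs(im,mask,amin=8):
    n,l,s,c=cv2.connectedComponentsWithStats(mask.astype(np.uint8))
    return [(s[i].tolist(),c[i].round(1).tolist()) for i in range(1,n) if s[i][4]>=amin]
E
python3 - <<'E'
from h import *
for n in("top","side"):
    im=cv2.imread(f"pics/{n}0.png"); hsv=cv2.cvtColor(im,cv2.COLOR_BGR2HSV)
    r=(150,120,300,150) if n=="top" else (220,160,200,210)
    x,y,w,h=r
    m=(im.max(2)<55)
    print(n,"black")
    for s,c in blobs(im,m):
        if x<c[0]<x+w and y<c[1]<y+h:
            msk=np.zeros(m.shape,np.uint8); msk[s[1]:s[1]+s[3],s[0]:s[0]+s[2]]=m[s[1]:s[1]+s[3],s[0]:s[0]+s[2]]
            cn,_=cv2.findContours(msk,cv2.RETR_EXTERNAL,cv2.CHAIN_APPROX_NONE)
            e=cv2.fitEllipse(max(cn,key=len)) if len(max(cn,key=len))>5 else None
            print(s,c,e,plane(n,c,0.009).round(4))
    m=(hsv[...,1]>110)&(hsv[...,0]>8)&(hsv[...,0]<30)
    print("brass",[b for b in blobs(im,m) if x<b[1][0]<x+w and y<b[1][1]<y+h])
im=cv2.imread("pics/top0.png")
a=cv2.resize(im[150:230,285:385],None,fx=8,fy=7.5*8/7.5,interpolation=cv2.INTER_CUBIC)[:300*2]
cv2.imwrite("pics/c1.png",cv2.resize(im[150:220,290:390],(800,560),interpolation=cv2.INTER_CUBIC))
im=cv2.imread("pics/side0.png")
cv2.imwrite("pics/c2.png",cv2.resize(im[160:250,305:425],(800,600),interpolation=cv2.INTER_CUBIC))
E
```

```text
top black
[158, 149, 12, 9, 78] [163.2, 153.5] ((163.25259399414062, 153.47679138183594), (7.265444755554199, 11.738885879516602), 107.70071411132812) [0.692  0.4052 0.009 ]
[174, 153, 14, 17, 157] [181.1, 162.2] ((180.90048217773438, 162.0325927734375), (12.355744361877441, 16.131134033203125), 12.193474769592285) [0.6619 0.3463 0.009 ]
[210, 175, 12, 12, 56] [215.7, 180.1] ((215.65176391601562, 180.27963256835938), (10.51921272277832, 11.395984649658203), 100.65033721923828) [0.6005 0.2329 0.009 ]
[176, 201, 14, 13, 59] [182.3, 207.0] ((182.329345703125, 207.0368194580078), (12.166083335876465, 13.2225980758667), 97.21350860595703) [0.5146 0.3421 0.009 ]
[304, 200, 4, 4, 14] [305.5, 201.5] ((305.5, 201.5), (2.9390981197357178, 3.8777618408203125), 135.0) [ 0.5242 -0.0594  0.009 ]
[221, 215, 15, 14, 54] [228.0, 222.0] ((227.97361755371094, 221.12608337402344), (13.787331581115723, 13.859403610229492), 29.172393798828125) [0.4627 0.1935 0.009 ]
brass [([301, 198, 10, 10, 62], [305.5, 202.3])]
side black
[251, 180, 21, 17, 129] [260.5, 188.1] ((260.67681884765625, 188.16493225097656),
[... 438 characters left out ...]
302.1] ((257.913818359375, 296.2208557128906), (13.287002563476562, 15.318767547607422), 25.78220558166504) [0.5876 0.2479 0.009 ]
[306, 307, 15, 5, 23] [313.4, 309.8] ((312.8477478027344, 306.2021179199219), (9.713943481445312, 14.75847339630127), 87.18323516845703) [0.4529 0.2149 0.009 ]
[259, 341, 17, 9, 37] [267.1, 343.4] ((267.05078125, 348.2935485839844), (13.883915901184082, 16.763795852661133), 71.91534423828125) [0.5168 0.3332 0.009 ]
[259, 351, 17, 9, 45] [267.1, 356.0] ((266.97796630859375, 348.9546203613281), (17.15036964416504, 18.520668029785156), 25.326841354370117) [0.5029 0.3588 0.009 ]
brass [([326, 201, 11, 17, 159], [331.3, 209.4]), ([365, 259, 3, 4, 11], [365.9, 260.4])]
```

View pics/c1.png

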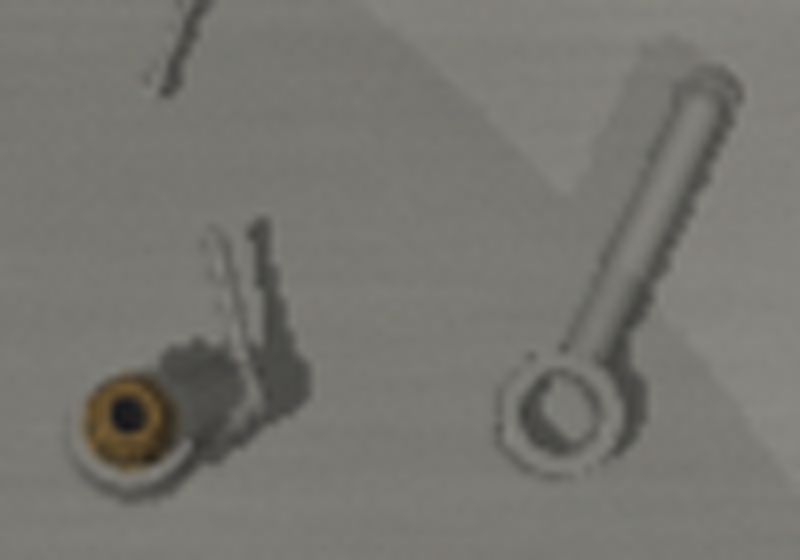

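View pics/c2.png

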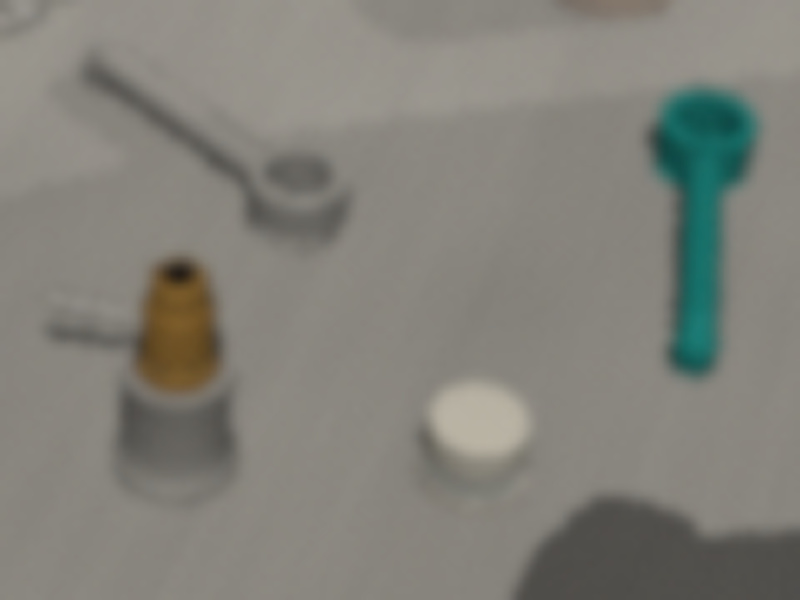

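Run:
```python
from h import *
def ring(n,im,c,r,th):
    x0,y0=int(c[0]-r),int(c[1]-r); p=im[y0:y0+2*r,x0:x0+2*r].max(2)
    big=cv2.resize(p,None,fx=8,fy=8,interpolation=cv2.INTER_CUBIC)
    cn,_=cv2.findContours((big<th).astype(np.uint8),cv2.RETR_EXTERNAL,cv2.CHAIN_APPROX_NONE)
    e=cv2.fitEllipse(max(cn,key=cv2.contourArea))
    return (np.array(e[0])+.5)/8-.5+[x0,y0], np.array(e[1])/8
T=cv2.imread("pics/top0.png");S=cv2.imread("pics/side0.png")
for nm,a,b in(("wide",(228,221),(313,303)),("narrow",(216,180),(258,297)),("spare",(182,207),(267,350))):
    for th in(60,75):
        u,d=ring("t",T,a,11,th); v,e=ring("s",S,b,14,th)
        print(nm,th,u.round(2),d.round(1),v.round(2),e.round(1),plane("top",u,.007).round(4),plane("side",v,.007).round(4))
print("tip",plane("top",(305.5,201.4),.114),tri((305.5,201.4),(331.3,200.2)))
# brass blob
for n,im in(("top",T),("side",S)):
    h=cv2.cvtColor(im,cv2.COLOR_BGR2HSV); m=((h[...,1]>110)&(h[...,0]>8)&(h[...,0]<30)).astype(np.uint8)
    if n=="top": m[:195]=0;m[212:]=0;m[:,:298]=0;m[:,315:]=0
    else: m[:195]=0;m[225:]=0;m[:,:320]=0;m[:,342:]=0
    for r in range(400):
        q=np.flatnonzero(m[r]); 
        if len(q): print(n,r,q.min(),q.max())
f=lambda x,y,s,o:((x+.5)/s-.5+o[0],(y+.5)/s-.5+o[1])
g=lambda x,y:f(x,y,8,(290,150)); gs=lambda x,y:f(x,y,6.667,(305,160))
print("lever tip",plane("top",g(212,230),.04),tri(g(212,230),gs(55,312)))
print("bend",plane("top",g(262,412),.04)," near",plane("top",g(185,440),.04))
print("collar top",plane("top",g(560,412),.03),tri(g(560,412),gs(298,173)),"nose end",plane("top",g(712,82),.02),tri(g(712,85),gs(95,62)))
```

```text
wide 60 [227.92 221.04] [14.6 15.3] [312.71 303.99] [14.5 16.8] [0.4659 0.1941 0.007 ] [0.4613 0.1999 0.007 ]
wide 75 [227.99 220.98] [15.1 16. ] [312.77 303.06] [18.2 18.8] [0.4661 0.1939 0.007 ] [0.4622 0.1974 0.007 ]
narrow 60 [215.75 180.32] [11.4 12.3] [258.   297.68] [13.1 14.6] [0.5999 0.2332 0.007 ] [0.5956 0.2363 0.007 ]
narrow 75 [215.82 180.27] [11.9 12.9] [257.98 297.68] [13.8 15.4] [0.6001 0.233  0.007 ] [0.5956 0.2363 0.007 ]
spare 60 [182.29 207.01] [13.  14.1] [267.1 349.6] [17.9 19.6] [0.5147 0.3427 0.007 ] [0.5105 0.3452 0.007 ]
spare 75 [182.32 206.98] [13.5 14.7] [267.11 349.61] [18.6 20.4] [0.5148 0.3426 0.007 ] [0.5104 0.3452 0.007 ]
tip [ 0.51746506 -0.06132546  0.114     ] [ 0.51678441 -0.06152856  0.1131548 ]
top 198 304 308
top 199 302 309
top 200 301 310
top 201 301 310
top 202 301 310
top 203 302 310
top 204 301 310
top 205 301 309
top 206 303 308
top 207 306 306
side 201 329 334
side 202 328 335
side 203 328 335
side 204 328 335
side 205 327 335
side 206 327 336
side 207 327 336
side 208 327 336
side 209 327 336
side 210 327 336
side 211 327 336
side 212 326 336
side 213 326 336
side 214 326 336
side 215 326 336
side 216 327 335
side 217 328 334
lever tip [ 0.59582003 -0.09527184  0.04      ] [ 0.59320635 -0.09658115  0.02927992]
bend [ 0.52238451 -0.11366267  0.04      ]  near [ 0.51184143 -0.08272748  0.04      ]
collar top [ 0.52055855 -0.23346048  0.03      ] [ 0.51955906 -0.2339991   0.02759967] nose end [ 0.65448346 -0.3001432   0.02      ] [ 0.65530229 -0.3022962   0.00521826]
```

Run:
```python
from h import *
T=cv2.imread("pics/top0.png");S=cv2.imread("pics/side0.png")
a=cv2.resize(T[172:214,296:328],(400,525),interpolation=cv2.INTER_CUBIC)
b=cv2.resize(S[194:236,308:340],(400,525),interpolation=cv2.INTER_CUBIC)
o=np.clip((np.hstack([a,b]).astype(float)-30)*1.7,0,255).astype(np.uint8)
cv2.imwrite("pics/c3.png",o)
ax=np.array([.517,-.0615])
for nm,p in(("ax60",[*ax,.06]),("ax40",[*ax,.04]),("ax0",[*ax,0]),("tip",(.595,-.096,.04)),("bend",(.522,-.114,.04))):
    print(nm,[((proj(n,p)-o)*12.5).round(0) for n,o in(("top",(296,172)),("side",(308,194)))])
```

```text
ax60 [array([124., 384.]), array([283., 243.])]
ax40 [array([125., 389.]), array([281., 303.])]
ax0 [array([128., 398.]), array([278., 418.])]
tip [array([254.,  82.]), array([ 36., 121.])]
bend [array([330., 365.]), array([341., 153.])]
```

View pics/c3.png

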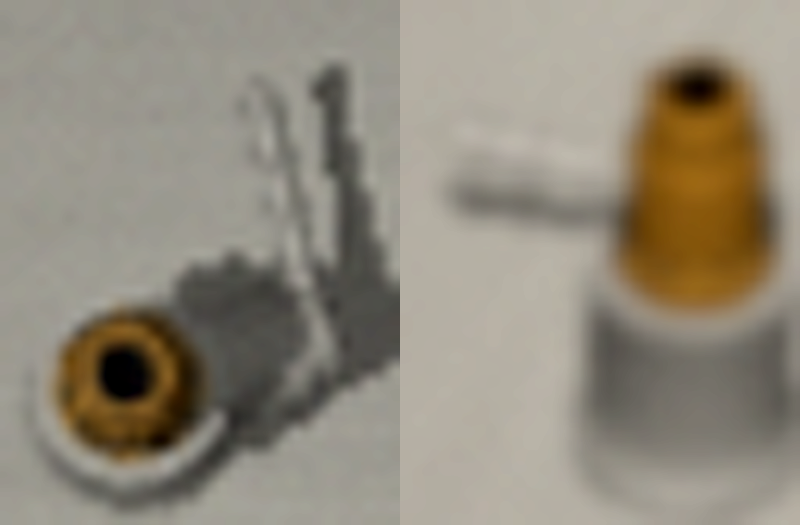

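The rows are not in the units I measure in: shifts go in shares of 0.6 m and turns go in shares of pi rad. I convert before sending: -0.385 m / 0.6 = -0.6417, -0.372 m / 0.6 = -0.62, -0.339 rad / 3.1416 = -0.1079.

Call:
arm_command --rows '[{"linear": [-0.1,-0.1,0],"angular": [0,0,-0.0541]},{"linear": [-0.1667,-0.1667,0],"angular": [0,0,-0.1079]},{"linear": [-0.62,-0.6417,0.1333],"angular": [0,0,-0.1079]},{"linear": [-0.62,-0.6417,0.1333],"angular": [0,0,-0.1079]},{"linear": [-0.62,-0.6417,0.1333],"angular": [0,0,-0.1079]},{"linear": [-0.62,-0.6417,0.1333],"angular": [0,0,-0.1079]},{"linear": [-0.62,-0.6417,0.1333],"angular": [0,0,-0.1079]},{"linear": [-0.62,-0.6417,0.1333],"angular": [0,0,-0.1079]}]' --jaw 1

```text
time: 1.1
tcp_pos: [0.447, 0.2338, 0.1592]
tool_rot: [0.0, -0.0, 1.0, 0.0]
wrist_force: [0.9, -0.0, 0.1]
width: 0.996
gripper_force: 0.0
```

To row units: 0.09 m / 0.6 = 0.15, 0.05 m / 0.6 = 0.0833.

Call:
arm_command --rows '[{"linear": [-0.0267,-0.0583,0.0833],"angular": [0,0,0]},{"linear": [-0.0267,-0.0583,0.15],"angular": [0,0,0]},{"linear": [-0.0267,-0.0583,0.15],"angular": [0,0,0]}]'

```text
time: 1.48
tcp_pos: [0.4611, 0.1995, 0.0674]
tool_rot: [-0.002, 0.0, 1.0, -0.001]
wrist_force: [0.5, 0.6, 1.5]
width: 1.005
gripper_force: 0.0
```

Run:
```python
from h import *
im=imaging.grab_frame("side"); cv2.imwrite("pics/s1.png",im)
o=robot.get_obs(); print(o["tcp_pos"],o["tool_rot"],o["time"],proj("side",o["tcp_pos"]))
cv2.imwrite("pics/c4.png",cv2.resize(im[230:350,240:400],(800,600),interpolation=cv2.INTER_CUBIC))
```

```text
[0.46173591 0.20044055 0.06892606] [-1.31748544e-03 -2.27422087e-04  9.99998879e-01 -6.73701568e-04] 1.525 [312.04975459 290.15303887]
```

View pics/c4.png

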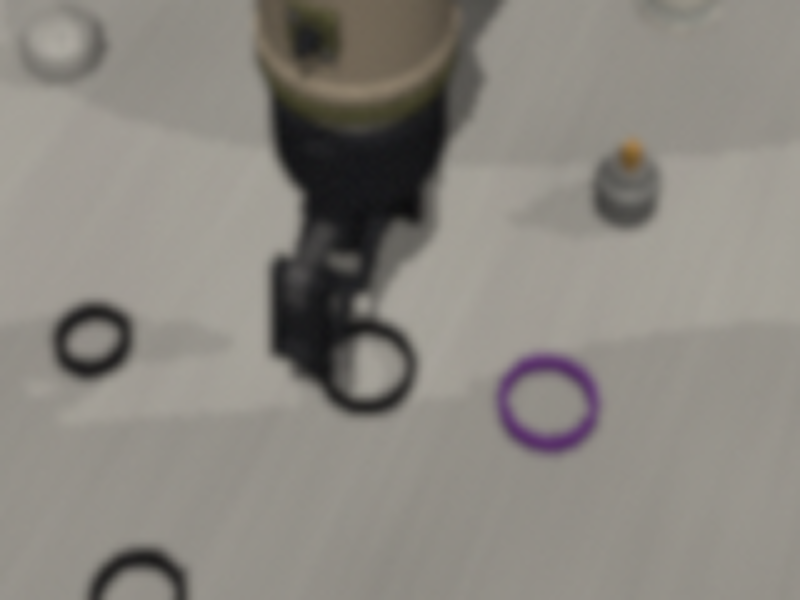

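Run:
```python
from h import *
p=np.array([.4617,.2004,.0689])
for d in([0,.0425,.013],[0,.057,.013],[.011,.0425,.013],[-.011,.0425,.013],[.011,.057,.013],[-.011,.057,.013],[0,-.0425,.013]):
    print(d,((proj("side",p+d)-[240,230])*5).round(0))
print((proj("side",[.464,.196,.008])-[240,230])*5)
```

```text
[0, 0.0425, 0.013] [323. 360.]
[0, 0.057, 0.013] [309. 386.]
[0.011, 0.0425, 0.013] [300. 351.]
[-0.011, 0.0425, 0.013] [345. 368.]
[0.011, 0.057, 0.013] [287. 378.]
[-0.011, 0.057, 0.013] [332. 395.]
[0, -0.0425, 0.013] [395. 216.]
[361.60920734 360.59994408]
```

To row units: 0.066 m / 0.6 = 0.11, 0.045 m / 0.6 = 0.075.

Call:
arm_command --rows '[{"linear": [0,-0.005,0.075],"angular": [0,0,0]},{"linear": [0,-0.005,0.11],"angular": [0,0,0]},{"linear": [0,-0.005,0.11],"angular": [0,0,0]}]'

```text
time: 1.9
tcp_pos: [0.4624, 0.1985, 0.004]
tool_rot: [-0.0, -0.001, 1.0, -0.0]
wrist_force: [-0.4, -0.3, -0.1]
width: 0.997
gripper_force: 0.0
```

Call:
arm_command --rows '[{"linear": [0,0,0],"angular": [0,0,0]},{"linear": [0,0,0],"angular": [0,0,0]},{"linear": [0,0,0],"angular": [0,0,0]},{"linear": [0,0,0],"angular": [0,0,0]}]' --jaw -1

```text
time: 2.4
tcp_pos: [0.4632, 0.1981, 0.0057]
tool_rot: [0.001, -0.0, 1.0, 0.001]
wrist_force: [-2.5, -0.8, 23.4]
width: 0.517
gripper_force: 57.7
```

Run:
```python
from h import *
im=imaging.grab_frame("side"); T=imaging.grab_frame("top")
o=robot.get_obs(); print(o["tcp_pos"],o["wrist_force"],o["width"],(proj("side",o["tcp_pos"])-[270,250])*6)
a=cv2.resize(im[250:340,270:370],(440,396),interpolation=cv2.INTER_CUBIC)
b=cv2.resize(T[190:250,195:255],(360,396),interpolation=cv2.INTER_CUBIC)
cv2.imwrite("pics/c5.png",np.hstack([a,b]))
```

```text
[0.46314599 0.1980624  0.00572207] [-2.80697028 -0.3547745  21.92142767] 0.5195054617138527 [253.92758499 320.44597746]
```

View pics/c5.png

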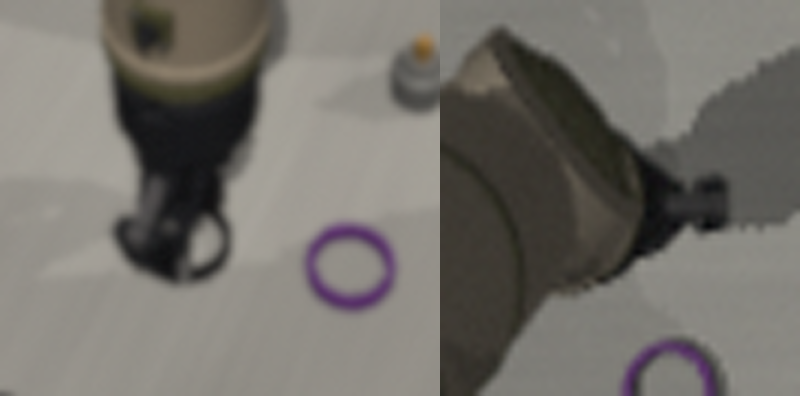

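To row units: -0.009 m / 0.6 = -0.015, 1.08 rad / 3.1416 = 0.3438.

Call:
arm_command --rows '[{"linear": [0,0,0],"angular": [0,0,0]},{"linear": [0,0,0],"angular": [0,0,0]},{"linear": [0,0,-0.015],"angular": [0,0,0.0573]},{"linear": [0,0,-0.015],"angular": [0,0,0.1146]},{"linear": [0,0,-0.015],"angular": [0,0,0.1719]},{"linear": [0,0,-0.015],"angular": [0,0,0.2292]},{"linear": [0,0,-0.015],"angular": [0,0,0.2865]},{"linear": [0,0,-0.015],"angular": [0,0,0.3438]}]' --jaw 1

```text
time: 3.5
tcp_pos: [0.4624, 0.1976, 0.0125]
tool_rot: [-0.0, 0.517, 0.856, -0.0]
wrist_force: [-1.2, 0.4, 0.1]
width: 0.999
gripper_force: 0.0
```

To row units: 0.49 rad / 3.1416 = 0.156.

Call:
arm_command --rows '[{"linear": [0,0,0],"angular": [0,0,0.0573]},{"linear": [0,0,0],"angular": [0,0,0.1146]},{"linear": [0,0,0],"angular": [0,0,0.156]},{"linear": [0,0,0],"angular": [0,0,0.156]}]'

```text
time: 4.0
tcp_pos: [0.4624, 0.1977, 0.0125]
tool_rot: [0.0, 0.706, 0.708, -0.0]
wrist_force: [-0.1, -0.6, 0.1]
width: 1.002
gripper_force: 0.0
```

Call:
arm_command --rows '[{"linear": [0,0,0],"angular": [0,0,0]},{"linear": [0,0,0],"angular": [0,0,0]},{"linear": [0,0,0],"angular": [0,0,0]},{"linear": [0,0,0],"angular": [0,0,0]}]' --jaw -1

```text
time: 4.5
tcp_pos: [0.4625, 0.1976, 0.0126]
tool_rot: [-0.0, 0.707, 0.708, 0.0]
wrist_force: [-0.2, 0.5, 0.6]
width: 0.144
gripper_force: 0.0
```

To row units: 0.0125 m / 0.6 = 0.0208, -0.005 m / 0.6 = -0.0083.

Call:
arm_command --rows '[{"linear": [0,0,-0.0083],"angular": [0,0,0]},{"linear": [0,0,-0.0083],"angular": [0,0,0]},{"linear": [0,0,-0.0083],"angular": [0,0,0]},{"linear": [0,0,-0.0083],"angular": [0,0,0]},{"linear": [0,0,0.0208],"angular": [0,0,0]},{"linear": [0,0,0.0208],"angular": [0,0,0]},{"linear": [0,0,0.0208],"angular": [0,0,0]}]' --jaw 1

```text
time: 5.38
tcp_pos: [0.4624, 0.1974, 0.0002]
tool_rot: [-0.0, 0.707, 0.707, -0.0]
wrist_force: [-0.3, -0.4, -0.4]
width: 1.001
gripper_force: 0.0
```

Call:
arm_command --rows '[{"linear": [0,0,0],"angular": [0,0,0]},{"linear": [0,0,0],"angular": [0,0,0]},{"linear": [0,0,0],"angular": [0,0,0]},{"linear": [0,0,0],"angular": [0,0,0]}]' --jaw -1

```text
time: 5.88
tcp_pos: [0.4627, 0.1978, 0.0011]
tool_rot: [0.0, 0.707, 0.707, 0.001]
wrist_force: [-1.6, -1.1, 14.6]
width: 0.536
gripper_force: 59.0
```

To row units: -0.14 m / 0.6 = -0.2333, -0.09 m / 0.6 = -0.15.

Call:
arm_command --rows '[{"linear": [0,0,-0.05],"angular": [0,0,0]},{"linear": [0,0,-0.15],"angular": [0,0,0]},{"linear": [0,0,-0.2333],"angular": [0,0,0]},{"linear": [0,0,-0.2333],"angular": [0,0,0]}]'

```text
time: 6.38
tcp_pos: [0.4638, 0.1985, 0.1433]
tool_rot: [0.001, 0.707, 0.708, 0.003]
wrist_force: [0.1, -0.1, -0.5]
width: 0.538
gripper_force: 61.5
```

Run:
```python
from h import *
im=imaging.grab_frame("side"); T=imaging.grab_frame("top")
o=robot.get_obs(); p=o["tcp_pos"]; print(p,o["wrist_force"],o["width"],o["joint_pos"])
u=proj("side",p); v=proj("top",p); print(u,v)
def crop(im,u,r=30): x,y=int(u[0])-r,int(u[1])-r; return cv2.resize(im[max(y,0):y+2*r,x:x+2*r],(400,400),interpolation=cv2.INTER_CUBIC)
cv2.imwrite("pics/c6.png",np.hstack([crop(im,u),crop(T,v)]))
```

```text
[0.46228355 0.19812037 0.1404303 ] [-0.10877766  0.38572863 -1.23660456] 0.5356689769970813 [-0.8351858   0.5128355   0.45379314  2.20723087 -0.45778161  0.50949347
 -0.02548641]
[311.72186717 271.37420837] [218.18146013 221.20175748]
```

View pics/c6.png

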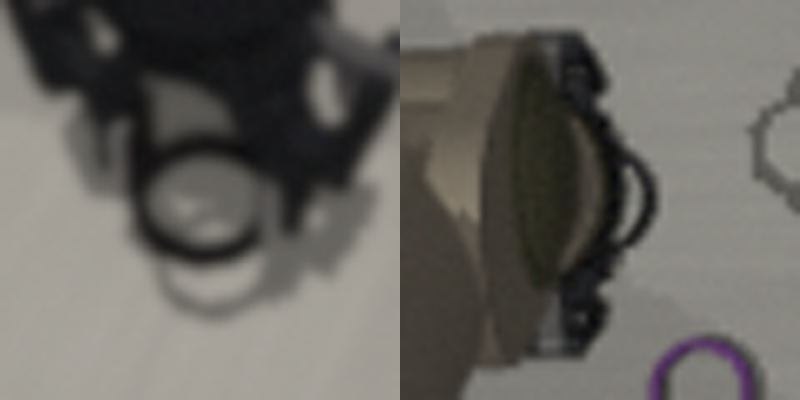

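To row units: -0.259 m / 0.6 = -0.4317, 0.0535 m / 0.6 = 0.0892.

Call:
arm_command --rows '[{"linear": [-0.0833,0.0167,-0.0417],"angular": [0,0,0]},{"linear": [-0.1833,0.0383,-0.0417],"angular": [0,0,0]},{"linear": [-0.2833,0.0583,-0.0417],"angular": [0,0,0]},{"linear": [-0.3667,0.075,-0.0417],"angular": [0,0,0]},{"linear": [-0.4167,0.0867,-0.0417],"angular": [0,0,0]},{"linear": [-0.4317,0.0892,-0.0417],"angular": [0,0,0]},{"linear": [-0.4317,0.0892,-0.0417],"angular": [0,0,0]}]'

```text
time: 7.35
tcp_pos: [0.5156, -0.0612, 0.1641]
tool_rot: [-0.001, 0.707, 0.707, -0.001]
wrist_force: [0.4, -0.3, -0.4]
width: 0.534
gripper_force: 61.5
```

Run:
```python
from h import *
im=imaging.grab_frame("side"); T=imaging.grab_frame("top")
o=robot.get_obs(); p=o["tcp_pos"]; print(p,o["wrist_force"],o["width"],o["joint_pos"])
u=proj("side",p); print(u, proj("side",[*p[:2],.114]), plane("side",(331.3,200.2),.114))
x,y=int(u[0])-30,int(u[1])-25; print(x,y)
cv2.imwrite("pics/c7.png",cv2.resize(im[y:y+60,x:x+60],(600,600),interpolation=cv2.INTER_CUBIC))
```

```text
[ 0.51573216 -0.05991106  0.16441011] [ 0.14084147  0.29612463 -0.97099674] 0.535102724268986 [-0.30888296  0.48575884  0.44791365  2.15054353 -0.37791155  0.58151114
  0.41606979]
[331.53436855 186.8715375 ] [331.1739065  200.41332049] [ 0.51572186 -0.06085454  0.114     ]
301 161
```

View pics/c7.png

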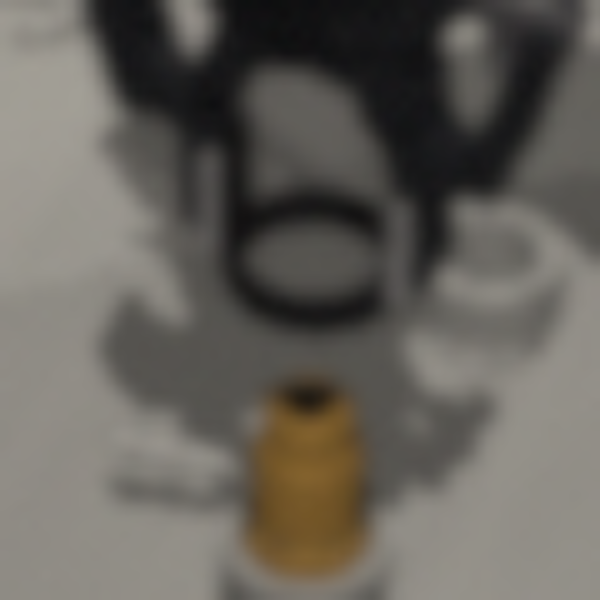

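To row units: 0.084 m / 0.6 = 0.14, 0.08 m / 0.6 = 0.1333.

Call:
arm_command --rows '[{"linear": [0,0,0.0583],"angular": [0,0,0]},{"linear": [0,0,0.0917],"angular": [0,0,0]},{"linear": [0,0,0.1167],"angular": [0,0,0]},{"linear": [0,0,0.1333],"angular": [0,0,0]},{"linear": [0,0,0.14],"angular": [0,0,0]},{"linear": [0,0,0.14],"angular": [0,0,0]}]'

```text
time: 8.2
tcp_pos: [0.5163, -0.0613, 0.0812]
tool_rot: [0.0, 0.707, 0.707, 0.0]
wrist_force: [0.6, -0.7, -0.6]
width: 0.535
gripper_force: 61.5
```

To row units: 0.0095 m / 0.6 = 0.0158, 0.008 m / 0.6 = 0.0133.

Call:
arm_command --rows '[{"linear": [0,0,0.005],"angular": [0,0,0]},{"linear": [0,0,0.01],"angular": [0,0,0]},{"linear": [0,0,0.0133],"angular": [0,0,0]},{"linear": [0,0,0.0158],"angular": [0,0,0]}]'

```text
time: 8.7
tcp_pos: [0.5162, -0.0613, 0.0714]
tool_rot: [0.0, 0.707, 0.707, 0.0]
wrist_force: [0.0, 0.3, -0.8]
width: 0.534
gripper_force: 61.5
```

To row units: 0.008 m / 0.6 = 0.0133, 0.006 m / 0.6 = 0.01.

Call:
arm_command --rows '[{"linear": [0,0,0.0033],"angular": [0,0,0]},{"linear": [0,0,0.0067],"angular": [0,0,0]},{"linear": [0,0,0.01],"angular": [0,0,0]},{"linear": [0,0,0.0133],"angular": [0,0,0]}]'

```text
time: 9.2
tcp_pos: [0.5164, -0.0615, 0.0635]
tool_rot: [0.0, 0.707, 0.707, 0.0]
wrist_force: [0.5, -1.4, 0.2]
width: 0.536
gripper_force: 61.5
```

To row units: 0.0035 m / 0.6 = 0.0058, 0.003 m / 0.6 = 0.005.

Call:
arm_command --rows '[{"linear": [0,0,0.0017],"angular": [0,0,0]},{"linear": [0,0,0.0033],"angular": [0,0,0]},{"linear": [0,0,0.005],"angular": [0,0,0]},{"linear": [0,0,0.0058],"angular": [0,0,0]}]'

```text
time: 9.7
tcp_pos: [0.5164, -0.0616, 0.061]
tool_rot: [0.0, 0.707, 0.707, 0.001]
wrist_force: [-3.1, -1.4, 23.0]
width: 0.533
gripper_force: 64.0
```

To row units: -0.12 m / 0.6 = -0.2, -0.08 m / 0.6 = -0.1333, 0.36 rad / 3.1416 = 0.1146.

Call:
arm_command --rows '[{"linear": [0,0,-0.0017],"angular": [0,0,0]},{"linear": [0,0,-0.0017],"angular": [0,0,0]},{"linear": [0,0,-0.0017],"angular": [0,0,0]},{"linear": [0,0,-0.05],"angular": [0,0,0]},{"linear": [0,0,-0.1333],"angular": [0,0,0]},{"linear": [0,0,-0.2],"angular": [0,0,0]},{"linear": [0,0,-0.2],"angular": [0,0,0.0573]},{"linear": [-0.0333,0,-0.2],"angular": [0,0,0.1146]}]' --jaw 1

```text
time: 10.7
tcp_pos: [0.5165, -0.0799, 0.1805]
tool_rot: [-0.0, 0.823, 0.568, 0.001]
wrist_force: [0.0, 0.0, -0.4]
width: 1.001
gripper_force: 0.0
```

Run:
```python
from h import *
o=robot.get_obs(); print(o["tcp_pos"],o["time"],o["joint_pos"][[0,4,6]])
for uv in((349.3,185.5),(350.05,185.0)): print(plane("side",uv,.03))
im=imaging.grab_frame("side"); 
# black blob near the tap shoulder
m=im.max(2)<60
print([b for b in blobs(im,m) if 315<b[1][0]<348 and 190<b[1][1]<235], proj("side",[.5164,-.0616,.07]),proj("side",[.5164,-.0616,.06]))
c=[349.7,185.3]; g=cv2.cvtColor(im,cv2.COLOR_BGR2GRAY)
print(g[178:200,338:364])
```

```text
[ 0.5164999  -0.07991007  0.18047282] 10.7 [-0.36577116 -0.45396838  0.17861971]
[ 0.51755611 -0.23175336  0.03      ]
[ 0.51611192 -0.23503872  0.03      ]
[([324, 210, 15, 10, 48], [330.6, 216.5])] [330.87603839 211.0662528 ] [330.81130492 213.5015887 ]
[[ 85  87  89  92  93  92  86  80  78  66  44  24  19  25  48  73  89  94
   94  92  91  91  90  89  90  87]
 [ 84  85  85  88  90  90  85  81  78  65  40  27  25  33  53  74  86  90
   89  87  87  86  86  85  84  84]
 [ 86  85  85  85  85  86  82  80  76  61  39  28  37  54  71  82  87  86
   85  85  85  85  84  83  83  83]
 [ 83  85  85  84  84  84  84  81  76  61  43  41  62  85  98 100  97  91
   87  84  84  83  84  83  83  83]
 [ 80  83  85  85  87  91  91  86  78  66  53  61  85 107 118 119 114 104
   93  86  84  83  83  83  84  82]
 [ 76  80  82  85  90  99 102  93  84  77  74  82  97 109 117 122 126 120
  107  93  86  83  83  83  84  83]
 [ 76  76  78  82  90 103 109  98  90  90  92  98 102 106 107 114 124 129
  120 102  88  83  83  82  83  83]
 [ 79  78  77  78  88 104 111 100  94  97 101 105 105 103 100 104 117 129
  126 1
[... 854 characters left out ...]
02  99 104
  118 133 140 142 141 140 137 132]
 [ 84  84  84  88 100 111 113 112 109 107 108 108 108 108 108 103 103 112
  128 138 142 142 142 142 143 141]
 [ 85  85  86  90 103 117 123 122 119 117 116 114 114 115 114 110 111 122
  136 142 142 142 142 143 143 143]
 [ 84  85  84  87  97 114 124 127 126 124 123 122 122 122 122 121 124 133
  140 143 143 142 142 143 143 142]
 [ 86  85  83  84  90 101 115 122 122 118 117 120 124 126 130 132 136 140
  143 143 143 142 142 143 143 142]
 [ 92  87  84  83  85  91 100 106 106 102 101 110 123 131 136 139 141 143
  144 143 142 143 144 143 143 142]
 [100  90  84  84  84  87  88  91  91  88  90 100 118 133 139 141 144 144
  144 143 143 143 143 143 142 141]]
```

To row units: -0.1407 m / 0.6 = -0.2345, 0.08 m / 0.6 = 0.1333, 1.464 rad / 3.1416 = 0.466.

Call:
arm_command --rows '[{"linear": [-0.0583,0.0228,0],"angular": [0,0,0.0583]},{"linear": [-0.1167,0.0457,0],"angular": [0,0,0.1165]},{"linear": [-0.1758,0.0683,0.0333],"angular": [0,0,0.1748]},{"linear": [-0.2345,0.0912,0.0667],"angular": [0,0,0.233]},{"linear": [-0.2345,0.0912,0.1],"angular": [0,0,0.2913]},{"linear": [-0.2345,0.0912,0.1333],"angular": [0,0,0.3495]},{"linear": [-0.2345,0.0912,0.15],"angular": [0,0,0.4078]},{"linear": [-0.2345,0.0912,0.1667],"angular": [0,0,0.466]}]'

```text
time: 11.75
tcp_pos: [0.5178, -0.2319, 0.0791]
tool_rot: [-0.0, 0.992, -0.128, -0.001]
wrist_force: [0.3, 1.2, 0.8]
width: 0.999
gripper_force: 0.0
```

To row units: 0.2 rad / 3.1416 = 0.0637.

Call:
arm_command --rows '[{"linear": [0,0,0],"angular": [0,0,0.0573]},{"linear": [0,0,0],"angular": [0,0,0.0637]},{"linear": [0,0,0],"angular": [0,0,0.0637]}]'

```text
time: 12.12
tcp_pos: [0.518, -0.2322, 0.0799]
tool_rot: [-0.0, 0.975, -0.222, -0.0]
wrist_force: [-0.1, 0.4, -0.8]
width: 1.0
gripper_force: 0.0
```

Run:
```python
from h import *
from scipy.spatial.transform import Rotation as R
o=robot.get_obs(); q=o["tool_rot"]; M=R.from_quat([q[1],q[2],q[3],q[0]]).as_matrix()
print(o["tcp_pos"],M.round(3).tolist(),o["joint_pos"].round(2))
im=imaging.grab_frame("side");print((im.max(2)[170:200,335:365]<45).sum())
```

```text
[ 0.51801633 -0.23215712  0.07994346] [[0.901, -0.433, -0.0], [-0.433, -0.901, 0.0], [-0.0, 0.0, -1.0]] [-0.2   0.8   0.83  2.11 -0.99  0.69 -0.69]
24
```

To row units: 0.072 m / 0.6 = 0.12, 0.065 m / 0.6 = 0.1083.

Call:
arm_command --rows '[{"linear": [0,0,0.0667],"angular": [0,0,0]},{"linear": [0,0,0.1083],"angular": [0,0,0]},{"linear": [0,0,0.12],"angular": [0,0,0]},{"linear": [0,0,0.12],"angular": [0,0,0]}]'

```text
time: 12.68
tcp_pos: [0.518, -0.2327, 0.0084]
tool_rot: [-0.0, 0.975, -0.224, 0.0]
wrist_force: [0.1, -1.1, 0.0]
width: 1.0
gripper_force: 0.0
```

Call:
arm_command --rows '[{"linear": [0,0,0],"angular": [0,0,0]},{"linear": [0,0,0],"angular": [0,0,0]},{"linear": [0,0,0],"angular": [0,0,0]},{"linear": [0,0,0],"angular": [0,0,0]}]' --jaw -1

```text
time: 13.18
tcp_pos: [0.5184, -0.2325, 0.009]
tool_rot: [0.0, 0.975, -0.224, 0.001]
wrist_force: [-1.7, 0.3, 9.6]
width: 0.548
gripper_force: 61.2
```

To row units: -0.155 m / 0.6 = -0.2583, -0.0755 m / 0.6 = -0.1258.

Call:
arm_command --rows '[{"linear": [0,0,-0.05],"angular": [0,0,0]},{"linear": [0,0,-0.1333],"angular": [0,0,0]},{"linear": [0,0,-0.2167],"angular": [0,0,0]},{"linear": [-0.025,-0.05,-0.2583],"angular": [0,0,0]},{"linear": [-0.0583,-0.1167,-0.2583],"angular": [0,0,0]},{"linear": [-0.0917,-0.1917,-0.2583],"angular": [0,0,0]},{"linear": [-0.1167,-0.2383,-0.2583],"angular": [0,0,0]},{"linear": [-0.1258,-0.2558,-0.2583],"angular": [0,0,0]}]'

```text
time: 14.18
tcp_pos: [0.5168, -0.0587, 0.1629]
tool_rot: [-0.0, 0.975, -0.223, -0.001]
wrist_force: [0.0, 0.1, -2.4]
width: 0.548
gripper_force: 63.6
```

Call:
arm_command --rows '[{"linear": [0,0,0],"angular": [0,0,0]},{"linear": [0,0,0],"angular": [0,0,0]}]'

```text
time: 14.42
tcp_pos: [0.5172, -0.0626, 0.1633]
tool_rot: [0.0, 0.974, -0.225, 0.0]
wrist_force: [0.8, 0.1, -2.4]
width: 0.551
gripper_force: 63.6
```

Run:
```python
from h import *
im=imaging.grab_frame("side")
o=robot.get_obs(); p=o["tcp_pos"]; print(p,o["wrist_force"],o["moment"],o["width"],o["tool_rot"])
print(proj("side",[*p[:2],p[2]-.009]),proj("side",[*p[:2],p[2]+.021]),proj("side",[.5164,-.0616,.114]))
x,y=285,150
cv2.imwrite("pics/c8.png",cv2.resize(im[y:y+75,x:x+100],(800,600),interpolation=cv2.INTER_CUBIC))
```

```text
[ 0.51721817 -0.06265259  0.16325546] [ 0.10605667  0.47210348 -3.18038829] [ 0.00626622  0.00975151 -0.0433818 ] 0.5437031089250663 [ 2.59139807e-04  9.74342601e-01 -2.25069595e-01  3.25547768e-04]
[331.31706037 188.91619821] [331.53702874 180.52494574] [331.17106144 199.9671993 ]
```

View pics/c8.png

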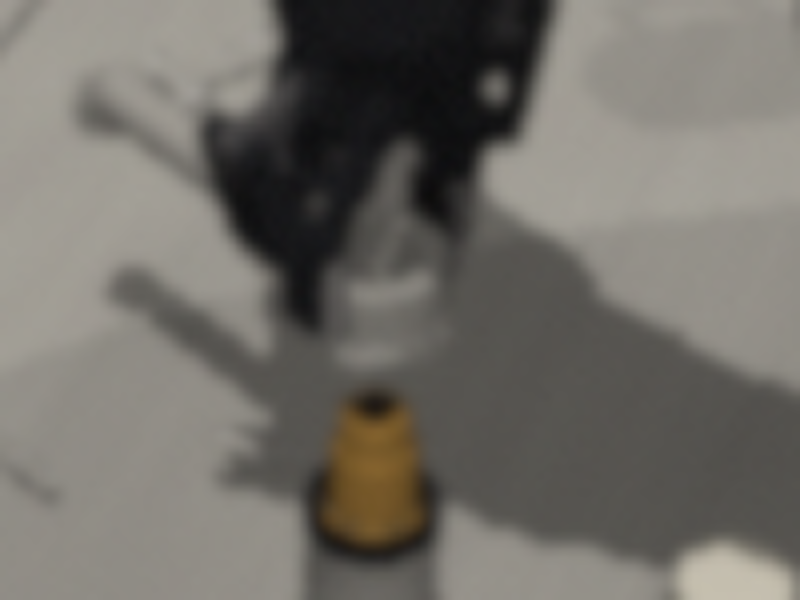

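Call:
arm_command --rows '[{"linear": [0,0,0.0417],"angular": [0,0,0]},{"linear": [0,0,0.0667],"angular": [0,0,0]},{"linear": [0,0,0.08],"angular": [0,0,0]},{"linear": [0,0,0.0883],"angular": [0,0,0]},{"linear": [0,0,0.0883],"angular": [0,0,0]}]'

```text
time: 15.1
tcp_pos: [0.5172, -0.0615, 0.11]
tool_rot: [0.0, 0.975, -0.224, -0.0]
wrist_force: [0.7, 0.2, -2.8]
width: 0.544
gripper_force: 63.5
```

To row units: 0.006 m / 0.6 = 0.01, 0.004 m / 0.6 = 0.0067.

Call:
arm_command --rows '[{"linear": [0,0,0.0033],"angular": [0,0,0]},{"linear": [0,0,0.0067],"angular": [0,0,0]},{"linear": [0,0,0.01],"angular": [0,0,0]}]'

```text
time: 15.48
tcp_pos: [0.5167, -0.0615, 0.1043]
tool_rot: [0.0, 0.975, -0.224, -0.0]
wrist_force: [-2.2, -1.4, -0.1]
width: 0.547
gripper_force: 63.8
```

Call:
arm_command --rows '[{"linear": [-0.0008,0.001,0],"angular": [0,0,0]},{"linear": [-0.0008,0.001,0.0017],"angular": [0,0,0]},{"linear": [-0.0008,0.001,0.0033],"angular": [0,0,0]},{"linear": [-0.0008,0.001,0.005],"angular": [0,0,0]}]'

```text
time: 15.98
tcp_pos: [0.5162, -0.0616, 0.1009]
tool_rot: [0.0, 0.975, -0.224, -0.0]
wrist_force: [-3.0, -0.1, 0.0]
width: 0.545
gripper_force: 63.6
```

To row units: 0.006 m / 0.6 = 0.01, 0.0003 m / 0.6 = 0.0005.

Call:
arm_command --rows '[{"linear": [-0.0012,0.0005,0],"angular": [0,0,0]},{"linear": [-0.0012,0.0005,0.0033],"angular": [0,0,0]},{"linear": [-0.0012,0.0005,0.0067],"angular": [0,0,0]},{"linear": [-0.0012,0.0005,0.01],"angular": [0,0,0]}]'

```text
time: 16.48
tcp_pos: [0.5159, -0.0614, 0.0949]
tool_rot: [-0.0, 0.975, -0.224, 0.0]
wrist_force: [-0.2, 0.5, -2.8]
width: 0.542
gripper_force: 63.6
```

To row units: 0.0115 m / 0.6 = 0.0192, 0.0105 m / 0.6 = 0.0175.

Call:
arm_command --rows '[{"linear": [0,0,0.005],"angular": [0,0,0]},{"linear": [0,0,0.01],"angular": [0,0,0]},{"linear": [0,0,0.015],"angular": [0,0,0]},{"linear": [0,0,0.0175],"angular": [0,0,0]},{"linear": [0,0,0.0192],"angular": [0,0,0]}]'

```text
time: 17.1
tcp_pos: [0.5159, -0.0616, 0.0837]
tool_rot: [-0.0, 0.975, -0.224, 0.0]
wrist_force: [-1.7, 0.4, 9.1]
width: 0.548
gripper_force: 64.7
```

To row units: -0.16 rad / 3.1416 = -0.0509.

Call:
arm_command --rows '[{"linear": [0,0,0],"angular": [0,0,-0.0127]},{"linear": [0,0,0],"angular": [0,0,-0.0255]},{"linear": [0,0,0],"angular": [0,0,-0.0382]},{"linear": [0,0,0],"angular": [0,0,-0.0509]}]'

```text
time: 17.6
tcp_pos: [0.5158, -0.0616, 0.0837]
tool_rot: [-0.0, 0.99, -0.144, 0.0]
wrist_force: [-1.5, 1.8, 5.3]
width: 0.548
gripper_force: 64.4
```

```bash
python3 -c "
from plant import robot
o=robot.get_obs(); print(o['wrist_force'],o['moment'],o['tcp_pos'])"
```

```text
[-1.47586403  1.77250508  5.26831602] [ 0.10049886  0.30402064 -0.05874515] [ 0.51581944 -0.06158704  0.0837435 ]
```

To row units: 0.0003 m / 0.6 = 0.0005, -0.16 rad / 3.1416 = -0.0509.

Call:
arm_command --rows '[{"linear": [0,0,0.0005],"angular": [0,0,-0.0127]},{"linear": [0,0,0.0005],"angular": [0,0,-0.0255]},{"linear": [0,0,0.0005],"angular": [0,0,-0.0382]},{"linear": [0,0,0.0005],"angular": [0,0,-0.0509]}]'

```text
time: 18.1
tcp_pos: [0.5157, -0.0616, 0.0836]
tool_rot: [-0.0, 0.998, -0.065, 0.0]
wrist_force: [-1.9, 0.6, 9.0]
width: 0.546
gripper_force: 64.9
```

To row units: 0.0001 m / 0.6 = 0.0002, -0.16 rad / 3.1416 = -0.0509.

Call:
arm_command --rows '[{"linear": [0,0,0.0002],"angular": [0,0,-0.0127]},{"linear": [0,0,0.0002],"angular": [0,0,-0.0255]},{"linear": [0,0,0.0002],"angular": [0,0,-0.0382]},{"linear": [0,0,0.0002],"angular": [0,0,-0.0509]}]'

```text
time: 18.6
tcp_pos: [0.5158, -0.0618, 0.0836]
tool_rot: [-0.0, 1.0, 0.015, 0.0]
wrist_force: [-2.4, -0.5, 9.1]
width: 0.549
gripper_force: 64.9
```

To row units: -0.16 rad / 3.1416 = -0.0509.

Call:
arm_command --rows '[{"linear": [0,0,0],"angular": [0,0,-0.0127]},{"linear": [0,0,0],"angular": [0,0,-0.0255]},{"linear": [0,0,0],"angular": [0,0,-0.0382]},{"linear": [0,0,0],"angular": [0,0,-0.0509]}]'

```text
time: 19.1
tcp_pos: [0.5155, -0.0618, 0.0834]
tool_rot: [0.0, 0.996, 0.095, 0.0]
wrist_force: [-2.2, -0.6, 6.6]
width: 0.548
gripper_force: 64.7
```

To row units: 0.0002 m / 0.6 = 0.0003, -0.16 rad / 3.1416 = -0.0509.

Call:
arm_command --rows '[{"linear": [0,0,0.0003],"angular": [0,0,-0.0127]},{"linear": [0,0,0.0003],"angular": [0,0,-0.0255]},{"linear": [0,0,0.0003],"angular": [0,0,-0.0382]},{"linear": [0,0,0.0003],"angular": [0,0,-0.0509]}]'

```text
time: 19.6
tcp_pos: [0.5153, -0.0618, 0.083]
tool_rot: [0.0, 0.985, 0.174, -0.0]
wrist_force: [-2.7, -0.8, 2.3]
width: 0.546
gripper_force: 64.1
```

To row units: 0.0005 m / 0.6 = 0.0008, -0.06 rad / 3.1416 = -0.0191.

Call:
arm_command --rows '[{"linear": [0,0,0.0008],"angular": [0,0,0]},{"linear": [0,0,0.0008],"angular": [0,0,-0.0095]},{"linear": [0,0,0.0008],"angular": [0,0,-0.0191]}]'

```text
time: 19.98
tcp_pos: [0.5155, -0.062, 0.0821]
tool_rot: [0.0, 0.979, 0.203, -0.0]
wrist_force: [-2.0, -3.8, -2.8]
width: 0.549
gripper_force: 63.5
```

```bash
python3 -c "
from plant import robot
o=robot.get_obs(); print(o['wrist_force'],o['moment'],o['tcp_pos'])"
```

```text
[-1.99511946 -3.83334481 -2.80805285] [-0.88927473  0.48552123 -0.00422525] [ 0.51551337 -0.06197886  0.08211295]
```

To row units: 0.0015 m / 0.6 = 0.0025, 0.001 m / 0.6 = 0.0017.

Call:
arm_command --rows '[{"linear": [0,0,0.0008],"angular": [0,0,0]},{"linear": [0,0,0.0017],"angular": [0,0,0]},{"linear": [0,0,0.0025],"angular": [0,0,0]}]'

```text
time: 20.35
tcp_pos: [0.5158, -0.062, 0.081]
tool_rot: [0.0, 0.979, 0.202, 0.0]
wrist_force: [-2.0, -4.9, 1.0]
width: 0.55
gripper_force: 64.0
```

Call:
arm_command --rows '[{"linear": [-0.0007,0.0007,0],"angular": [0,0,0]},{"linear": [-0.0007,0.0007,0.001],"angular": [0,0,0]},{"linear": [-0.0007,0.0007,0.002],"angular": [0,0,0]},{"linear": [-0.0007,0.0007,0.003],"angular": [0,0,0]}]'

```text
time: 20.85
tcp_pos: [0.5157, -0.062, 0.0791]
tool_rot: [0.0, 0.979, 0.203, 0.0]
wrist_force: [-1.1, -3.6, 2.6]
width: 0.542
gripper_force: 63.9
```

```bash
python3 -c "
from plant import robot
o=robot.get_obs(); print(o['wrist_force'],o['moment'],o['tcp_pos'])"
```

```text
[-1.05249532 -3.56004287  2.56389576] [-0.77181073  0.20083952  0.02820173] [ 0.51570715 -0.06204308  0.07913924]
```

To row units: 0.0014 m / 0.6 = 0.0023, 0.001 m / 0.6 = 0.0017.

Call:
arm_command --rows '[{"linear": [0,0,0.0008],"angular": [0,0,0]},{"linear": [0,0,0.0017],"angular": [0,0,0]},{"linear": [0,0,0.0023],"angular": [0,0,0]}]'

```text
time: 21.22
tcp_pos: [0.5157, -0.0621, 0.0789]
tool_rot: [-0.0, 0.979, 0.202, 0.001]
wrist_force: [-5.7, -0.8, 26.0]
width: 0.547
gripper_force: 66.7
```

To row units: -0.12 m / 0.6 = -0.2, -0.08 m / 0.6 = -0.1333, 0.407 rad / 3.1416 = 0.1296.

Call:
arm_command --rows '[{"linear": [0,0,-0.0025],"angular": [0,0,0]},{"linear": [0,0,-0.0025],"angular": [0,0,0]},{"linear": [0,0,-0.0025],"angular": [0,0,0]},{"linear": [0,0,-0.05],"angular": [0,0,0]},{"linear": [0,0,-0.1333],"angular": [0,0,0]},{"linear": [0,0,-0.2],"angular": [0,0,0.0541]},{"linear": [0,0,-0.2],"angular": [0,0,0.1082]},{"linear": [0,0,-0.2],"angular": [0,0,0.1296]}]' --jaw 1

```text
time: 22.22
tcp_pos: [0.5157, -0.0614, 0.1981]
tool_rot: [-0.0, 1.0, -0.001, 0.0]
wrist_force: [0.1, -0.2, -0.2]
width: 0.998
gripper_force: 0.0
```

To row units: -0.298 m / 0.6 = -0.4967, -0.28 m / 0.6 = -0.4667.

Call:
arm_command --rows '[{"linear": [0.0233,-0.0833,0],"angular": [0,0,0]},{"linear": [0.05,-0.1833,0],"angular": [0,0,0]},{"linear": [0.075,-0.2833,0],"angular": [0,0,0]},{"linear": [0.1,-0.3833,0],"angular": [0,0,0]},{"linear": [0.125,-0.4667,0.05],"angular": [0,0,0]},{"linear": [0.1333,-0.4967,0.1333],"angular": [0,0,0]},{"linear": [0.1333,-0.4967,0.1667],"angular": [0,0,0]},{"linear": [0.1333,-0.4967,0.1667],"angular": [0,0,0]}]'

```text
time: 23.22
tcp_pos: [0.5945, 0.2341, 0.097]
tool_rot: [0.001, 1.0, -0.0, -0.001]
wrist_force: [0.2, -0.5, 0.9]
width: 0.996
gripper_force: 0.0
```

Run:
```python
from h import *
S=imaging.grab_frame("side"); o=robot.get_obs(); print(o["tcp_pos"],o["tool_rot"],o["joint_pos"].round(2),o["time"],o["wrist_force"])
x,y=285,150
cv2.imwrite("pics/c9.png",np.hstack([cv2.resize(S[170:245,290:390],(480,360),interpolation=cv2.INTER_CUBIC),cv2.resize(S[260:320,230:283],(318,360),interpolation=cv2.INTER_CUBIC)]))
```

```text
[0.59547203 0.23394453 0.09844685] [ 5.18046922e-04  9.99999524e-01 -8.26312291e-04  6.83053606e-06] [-0.92  0.79  0.74  1.93 -0.79  0.74 -1.27] 23.275 [0.55575917 0.84067399 0.8825977 ]
```

View pics/c9.png

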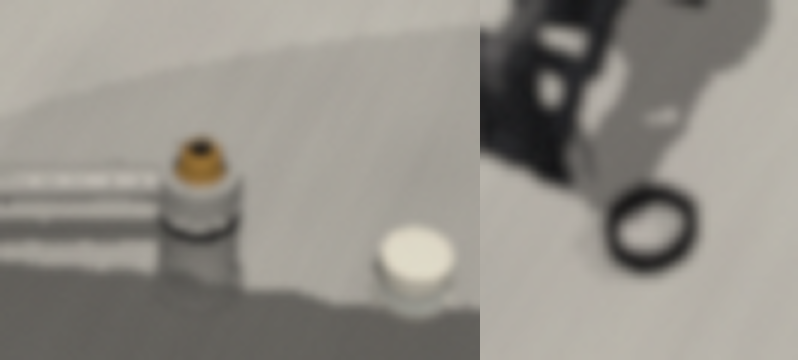

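To row units: 0.0975 m / 0.6 = 0.1625, -0.002 m / 0.6 = -0.0033.

Call:
arm_command --rows '[{"linear": [0,-0.0033,0.0833],"angular": [0,0,0]},{"linear": [0,-0.0033,0.1417],"angular": [0,0,0]},{"linear": [0,-0.0033,0.1625],"angular": [0,0,0]},{"linear": [0,-0.0033,0.1625],"angular": [0,0,0]}]'

```text
time: 23.78
tcp_pos: [0.5961, 0.2372, 0.0014]
tool_rot: [-0.0, 1.0, -0.0, 0.001]
wrist_force: [-0.1, -0.3, 0.0]
width: 1.002
gripper_force: 0.0
```

Call:
arm_command --rows '[{"linear": [0,0,0],"angular": [0,0,0]},{"linear": [0,0,0],"angular": [0,0,0]},{"linear": [0,0,0],"angular": [0,0,0]},{"linear": [0,0,0],"angular": [0,0,0]},{"linear": [0,0,0],"angular": [0,0,0]}]' --jaw -1

```text
time: 24.4
tcp_pos: [0.5957, 0.2383, 0.0016]
tool_rot: [-0.001, 1.0, 0.0, 0.001]
wrist_force: [-2.4, 0.2, 10.1]
width: 0.423
gripper_force: 59.0
```

To row units: -0.9 rad / 3.1416 = -0.2865.

Call:
arm_command --rows '[{"linear": [0,0,0],"angular": [0,0,0]},{"linear": [0,0,0],"angular": [0,0,0]},{"linear": [0,0,0],"angular": [0,0,0]},{"linear": [0,0,0],"angular": [0,0,-0.0573]},{"linear": [0,0,0],"angular": [0,0,-0.1146]},{"linear": [0,0,0],"angular": [0,0,-0.1719]},{"linear": [0,0,0],"angular": [0,0,-0.2292]},{"linear": [0,0,0],"angular": [0,0,-0.2865]}]' --jaw 1

```text
time: 25.4
tcp_pos: [0.5953, 0.2379, 0.0002]
tool_rot: [0.0, 0.899, 0.438, -0.0]
wrist_force: [-0.2, -0.1, -0.2]
width: 1.001
gripper_force: 0.0
```

To row units: -0.671 rad / 3.1416 = -0.2136.

Call:
arm_command --rows '[{"linear": [0,0,0],"angular": [0,0,-0.0573]},{"linear": [0,0,0],"angular": [0,0,-0.1146]},{"linear": [0,0,0],"angular": [0,0,-0.1719]},{"linear": [0,0,0],"angular": [0,0,-0.2136]},{"linear": [0,0,0],"angular": [0,0,-0.2136]}]'

```text
time: 26.02
tcp_pos: [0.5954, 0.2377, 0.0002]
tool_rot: [-0.0, 0.707, 0.707, 0.0]
wrist_force: [0.2, 0.2, 0.0]
width: 0.998
gripper_force: 0.0
```

Call:
arm_command --rows '[{"linear": [0,0,0],"angular": [0,0,0]},{"linear": [0,0,0],"angular": [0,0,0]},{"linear": [0,0,0],"angular": [0,0,0]},{"linear": [0,0,0],"angular": [0,0,0]},{"linear": [0,0,0],"angular": [0,0,0]}]' --jaw -1

```text
time: 26.65
tcp_pos: [0.5953, 0.2382, 0.0006]
tool_rot: [-0.0, 0.707, 0.707, 0.0]
wrist_force: [-0.9, -0.3, 5.2]
width: 0.424
gripper_force: 59.9
```

To row units: -0.28 m / 0.6 = -0.4667, -0.245 m / 0.6 = -0.4083.

Call:
arm_command --rows '[{"linear": [0,0,-0.05],"angular": [0,0,0]},{"linear": [0,0,-0.15],"angular": [0,0,0]},{"linear": [-0.0333,-0.0083,-0.2417],"angular": [0,0,0]},{"linear": [-0.1167,-0.03,-0.275],"angular": [0,0,0]},{"linear": [-0.2167,-0.0567,-0.275],"angular": [0,0,0]},{"linear": [-0.3167,-0.0833,-0.275],"angular": [0,0,0]},{"linear": [-0.4083,-0.1083,-0.275],"angular": [0,0,0]},{"linear": [-0.4667,-0.1233,-0.275],"angular": [0,0,0]}]'

```text
time: 27.65
tcp_pos: [0.5204, -0.0448, 0.1654]
tool_rot: [0.0, 0.708, 0.706, -0.0]
wrist_force: [1.0, 0.2, 0.2]
width: 0.422
gripper_force: 60.2
```

To row units: -0.0196 m / 0.6 = -0.0327, -0.015 m / 0.6 = -0.025.

Call:
arm_command --rows '[{"linear": [-0.025,-0.0067,0],"angular": [0,0,0]},{"linear": [-0.0327,-0.009,0],"angular": [0,0,0]},{"linear": [-0.0327,-0.009,0],"angular": [0,0,0]},{"linear": [-0.0327,-0.009,0],"angular": [0,0,0]}]'

```text
time: 28.15
tcp_pos: [0.5166, -0.0602, 0.1651]
tool_rot: [-0.0, 0.706, 0.708, 0.0]
wrist_force: [0.1, 0.5, -0.5]
width: 0.427
gripper_force: 60.2
```

```bash
python3 -c "
from plant import robot
o=robot.get_obs(); print(o['wrist_force'],o['moment'],o['tcp_pos'],o['width'],o['joint_pos'])"
```

```text
[ 0.14244361  0.51835386 -0.49019434] [-0.03894981 -0.00893825 -0.00065204] [ 0.51658795 -0.0601811   0.16509426] 0.4271489010695333 [-0.21804399  0.46709492  0.31551673  2.14374318 -0.26401998  0.56667165
  0.29289858]
```

To row units: 0.047 m / 0.6 = 0.0783, 0.04 m / 0.6 = 0.0667.

Call:
arm_command --rows '[{"linear": [0,0,0.0417],"angular": [0,0,0]},{"linear": [0,0,0.0667],"angular": [0,0,0]},{"linear": [0,0,0.0783],"angular": [0,0,0]},{"linear": [0,0,0.0783],"angular": [0,0,0]}]'

```text
time: 28.65
tcp_pos: [0.5161, -0.0616, 0.1179]
tool_rot: [-0.0, 0.707, 0.707, -0.0]
wrist_force: [-0.3, -0.1, 0.4]
width: 0.427
gripper_force: 60.2
```

Centred; lower onto the tip.

To row units: 0.008 m / 0.6 = 0.0133, 0.006 m / 0.6 = 0.01.

Call:
arm_command --rows '[{"linear": [0,0,0.0033],"angular": [0,0,0]},{"linear": [0,0,0.0067],"angular": [0,0,0]},{"linear": [0,0,0.01],"angular": [0,0,0]},{"linear": [0,0,0.0133],"angular": [0,0,0]}]'

```text
time: 29.15
tcp_pos: [0.5162, -0.0617, 0.1102]
tool_rot: [0.0, 0.707, 0.707, 0.0]
wrist_force: [0.1, -0.2, 0.8]
width: 0.428
gripper_force: 60.2
```

Call:
arm_command --rows '[{"linear": [0,0,0.0025],"angular": [0,0,0]},{"linear": [0,0,0.005],"angular": [0,0,0]},{"linear": [0,0,0.0075],"angular": [0,0,0]},{"linear": [0,0,0.01],"angular": [0,0,0]}]'

```text
time: 29.65
tcp_pos: [0.5162, -0.0617, 0.1042]
tool_rot: [0.0, 0.707, 0.707, 0.0]
wrist_force: [0.7, -0.2, 0.3]
width: 0.423
gripper_force: 60.2
```

To row units: 0.0038 m / 0.6 = 0.0063, 0.003 m / 0.6 = 0.005.

Call:
arm_command --rows '[{"linear": [0,0,0.0017],"angular": [0,0,0]},{"linear": [0,0,0.0033],"angular": [0,0,0]},{"linear": [0,0,0.005],"angular": [0,0,0]},{"linear": [0,0,0.0063],"angular": [0,0,0]}]'

```text
time: 30.15
tcp_pos: [0.5162, -0.0617, 0.1005]
tool_rot: [0.0, 0.707, 0.707, 0.0]
wrist_force: [-0.5, -0.4, 11.2]
width: 0.422
gripper_force: 61.2
```

To row units: 0.0006 m / 0.6 = 0.001, 0.0003 m / 0.6 = 0.0005.

Call:
arm_command --rows '[{"linear": [0,0,0.0005],"angular": [0,0,0]},{"linear": [0,0,0.001],"angular": [0,0,0]},{"linear": [0,0,0.001],"angular": [0,0,0]}]'

```text
time: 30.52
tcp_pos: [0.5162, -0.0617, 0.1005]
tool_rot: [0.0, 0.707, 0.707, 0.0]
wrist_force: [-1.0, 0.1, 10.0]
width: 0.425
gripper_force: 61.2
```

Call:
arm_command --rows '[{"linear": [0,0,-0.002],"angular": [0,0,0]},{"linear": [0,0,-0.002],"angular": [0,0,0]},{"linear": [0,0,-0.002],"angular": [0,0,0]},{"linear": [0,0,-0.002],"angular": [0,0,0]},{"linear": [0,0,-0.05],"angular": [0,0,0]},{"linear": [0,0,-0.1333],"angular": [0,0,0]},{"linear": [0.0833,0,-0.2],"angular": [0,0,0]},{"linear": [0.1833,0,-0.2333],"angular": [0,0,0]}]' --jaw 1

```text
time: 31.52
tcp_pos: [0.5168, 0.0464, 0.2413]
tool_rot: [0.001, 0.708, 0.706, 0.001]
wrist_force: [1.2, 0.4, -0.6]
width: 1.0
gripper_force: 0.0
```

To row units: 0.15 m / 0.6 = 0.25, 0.12 m / 0.6 = 0.2.

Call:
arm_command --rows '[{"linear": [0.1,0,0],"angular": [0,0,0]},{"linear": [0.2,0,0],"angular": [0,0,0]},{"linear": [0.25,0,0],"angular": [0,0,0]},{"linear": [0.25,0,0],"angular": [0,0,0]}]'

```text
time: 32.02
tcp_pos: [0.5154, 0.1992, 0.2387]
tool_rot: [-0.0, 0.705, 0.709, -0.0]
wrist_force: [0.8, -0.6, -0.2]
width: 0.999
gripper_force: 0.0
```

Run:
```python
from h import *
c=(.516,-.0616)
for n in("side","top"):
    im=imaging.grab_frame(n); cv2.imwrite(f"pics/end_{n}.png",im); g=im.max(2)
    m=g<60; u=proj(n,[*c,.11]); print(n,u.round(1),"expect ring bottom/top/wide",[proj(n,[*c,z]).round(1).tolist() for z in(.1,.11,.065)])
    print([b for b in blobs(im,m,4) if np.hypot(b[1][0]-u[0],b[1][1]-u[1])<22])
    if n=="side": print(g[194:224,320:344])
o=robot.get_obs();print(o["time"],o["tcp_pos"])
```

```text
side [331.3 201. ] expect ring bottom/top/wide [[331.2, 203.6], [331.3, 201.0], [331.0, 212.3]]
[([325, 198, 14, 11, 101], [331.3, 202.9]), ([332, 218, 6, 2, 6], [334.5, 218.7])]
[[147 147 149 149 148 149 149 149 148 148 149 149 148 146 142 140 138 137
  131 122 119 115 108 101]
 [147 148 149 149 149 149 149 147 146 147 147 144 139 137 129 121 118 115
  109 102  98  96  92  89]
 [148 148 148 148 148 147 145 140 137 136 134 128 117 111 104  98  95  96
   94  91  88  88  87  88]
 [148 146 146 143 139 137 128 117 109 106 102  95  83  77  76  77  82  85
   88  88  87  87  87  87]
 [139 138 136 130 121 113 101  84  74  69  64  59  52  51  53  58  66  75
   82  87  88  87  87  88]
 [121 117 115 108  97  84  70  57  53  48  41  35  34  37  45  47  50  61
   75  84  87  87  88  88]
 [ 99  96  95  91  79  64  48  48  54  46  33  22  24  33  48  51  44  47
   64  80  86  88  88  88]
 [ 83  86  87  84  73  51  39  52  61  54  39  27  30  42  57  61  48  41
   56  74  84  87  89  88]
 [ 71  83  86  83  69  44  36  53  68  67  58  51  52  59  68  66  50  37
   50  71  83  88  88  88]
 [ 64  79  8
[... 1629 characters left out ...]
  62  57  56  57  60  60  57  53  51  58  68  76
   88 112 134 144 147 148]
 [ 27  31  42  61  76  80  79  77  75  70  66  65  65  66  72  79  85  87
   95 115 136 146 148 150]
 [ 31  34  43  62  78  86  89  90  91  90  88  88  89  89  91  94  93  91
   97 116 138 146 149 150]
 [ 36  38  50  68  81  89  93  96  98  99 100  99 100  99  99  98  95  92
   97 118 138 147 149 151]
 [ 40  51  66  77  85  91  95  97 100 102 104 104 105 104 103 101  97  94
   98 117 137 148 150 152]]
top [305.6 202. ] expect ring bottom/top/wide [[305.7, 202.2], [305.6, 202.0], [305.9, 202.9]]
[([299, 195, 14, 14, 102], [305.7, 201.5]), ([307, 209, 4, 2, 5], [308.6, 209.6])]
32.125 [0.51570584 0.19564498 0.23893464]
```

The ring stack sits concentric and level, with the narrow ring at the height expected, so I am handing it in.

```bash
python3 -c "
from plant import robot
print(robot.close_job())"
```

```text
the job is handed in; nothing more can be done
None
```

The tap is back together and handed in at about 32 s: the wide ring is on the shoulder, the spout dropped 5 mm home over the lugs, and the narrow ring is on the collar, though I viewed 11 pictures, one over the limit of 10.

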